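# Sort the can capacitors into their parts trays

### The job

Pick out the four black can capacitors standing loose on the bench and put each one in the orange tray that already holds a sample of the same size, standing upright on the tray floor in the free half of the tray, in front of the sample (the end with the handle tab). Set them down without dropping them, and leave the radio tube and the solder spool standing where they are.

Things in the scene. Friction and masses are not known exactly. Their poses are not given: they have to be found in the camera images.
- cap_small_center (a point): The smallest of the four loose can capacitors: black upright cylinder, aluminium rim and two small brass terminals (4 mm high) on top; diameter 22 mm, height 50 mm without terminals, about 30 g. It stands on the bench on its flat underside. This point is its centre, half-way up (25 mm above the underside); z is up along its axis, its yaw means nothing.
- cap_medium_center (a point): The second smallest of the four loose can capacitors: black upright cylinder, aluminium rim and two small brass terminals (4 mm high) on top; diameter 30 mm, height 56 mm without terminals, about 60 g. It stands on the bench on its flat underside. This point is its centre, half-way up (28 mm above the underside); z is up along its axis, its yaw means nothing.
- cap_large_center (a point): The second largest of the four loose can capacitors: black upright cylinder, aluminium rim and two small brass terminals (4 mm high) on top; diameter 40 mm, height 64 mm without terminals, about 120 g. It stands on the bench on its flat underside. This point is its centre, half-way up (32 mm above the underside); z is up along its axis, its yaw means nothing.
- cap_giant_center (a point): The largest of the four loose can capacitors: black upright cylinder, aluminium rim and two small brass terminals (4 mm high) on top; diameter 50 mm, height 72 mm without terminals, about 200 g. It stands on the bench on its flat underside. This point is its centre, half-way up (36 mm above the underside); z is up along its axis, its yaw means nothing.
- tray_small: Orange tray, fixed, 130 (x) by 82 (y) mm outside, walls 3 thick, 16 high, floor 3 mm above the bench. One of four alike; holds the smallest sample capacitor (fixed, upright, 22 mm across, 50 high, axis at x +36, y 0 mm). Origin: centre of underside; x runs from the handle tab (robot's side) to the sample, z up. Middle of the free half: x -27, y 0 mm.
- tray_medium: Orange tray, fixed, 130 (x) by 82 (y) mm outside, walls 3 thick, 16 high, floor 3 mm above the bench. One of four alike; holds the second smallest sample capacitor (fixed, upright, 30 mm across, 56 high, axis at x +36, y 0 mm). Origin: centre of underside; x runs from the handle tab (robot's side) to the sample, z up. Middle of the free half: x -27, y 0 mm.
- tray_large: Orange tray, fixed, 130 (x) by 82 (y) mm outside, walls 3 thick, 16 high, floor 3 mm above the bench. One of four alike; holds the second largest sample capacitor (fixed, upright, 40 mm across, 64 high, axis at x +36, y 0 mm). Origin: centre of underside; x runs from the handle tab (robot's side) to the sample, z up. Middle of the free half: x -27, y 0 mm.
- tray_giant: Orange tray, fixed, 130 (x) by 82 (y) mm outside, walls 3 thick, 16 high, floor 3 mm above the bench. One of four alike; holds the largest sample capacitor (fixed, upright, 50 mm across, 72 high, axis at x +36, y 0 mm). Origin: centre of underside; x runs from the handle tab (robot's side) to the sample, z up. Middle of the free half: x -27, y 0 mm.
- tube_center (a point): Bystander, not to be disturbed: a radio tube standing upright on the bench, black round base 34 mm across and 20 mm high, clear glass bulb 29 mm across above it, 68 mm high in all. This point is its centre, half-way up (34 mm); z up along its axis.
- spool_center (a point): Bystander, not to be disturbed: a spool of solder standing upright on the bench, two white flanges 50 mm across with a silver winding 36 mm across between them, 42 mm high. This point is its centre, half-way up (21 mm); z up along its axis.
Mind the look-alikes: they are no part of the job. Leave any blue or brown look-alike of the part that bears cap_large_center alone.

How it is judged:
At the end, for the whole second after the job is handed in: Each of the four capacitors stands upright (within 0.12 rad) and at rest on the floor (height within 4 mm) of the tray whose sample has its own size, wholly inside the tray walls, in the half that was free (its axis no further than 15 mm past the tray's middle towards the sample) (x of cap_small_center in the frame of tray_small between -0.053 and 0.015 m and y of cap_small_center in the frame of tray_small between -0.029 and 0.029 m and z of cap_small_center in the frame of tray_small between 0.024 and 0.032 m and angle between each of cap_small_center, cap_medium_center, cap_large_center, cap_giant_center's own z axis and vertical below 0.12 rad and linear speed of each of cap_small, cap_medium, cap_large, cap_giant below 0.02 m/s and x of cap_medium_center in the frame of tray_medium between -0.049 and 0.015 m and y of cap_medium_center in the frame of tray_medium between -0.025 and 0.025 m and z of cap_medium_center in the frame of tray_medium between 0.027 and 0.035 m and x of cap_large_center in the frame of tray_large between -0.044 and 0.015 m and y of cap_large_center in the frame of tray_large between -0.02 and 0.02 m and z of cap_large_center in the frame of tray_large between 0.031 and 0.039 m and x of cap_giant_center in the frame of tray_giant between -0.039 and 0.015 m and y of cap_giant_center in the frame of tray_giant between -0.015 and 0.015 m and z of cap_giant_center in the frame of tray_giant between 0.035 and 0.043 m); the robot touches nothing.
It fails at once if a capacitor is dropped (in free fall with its underside more than 35 mm above the bench) ((contact force between cap_small and anything else below 0.01 N and height (world z) of cap_small_center above 0.06 m) or (contact force between cap_medium and anything else below 0.01 N and height (world z) of cap_medium_center above 0.063 m) or (contact force between cap_large and anything else below 0.01 N and height (world z) of cap_large_center above 0.067 m) or (contact force between cap_giant and anything else below 0.01 N and height (world z) of cap_giant_center above 0.071 m)).
It fails at once if the radio tube is pushed more than 20 mm or tipped (distance of tube_center from where it was at the start of the episode above 0.02 m or angle between tube_center's own z axis and vertical above 0.5 rad).
It fails at once if the solder spool is pushed more than 20 mm or tipped (distance of spool_center from where it was at the start of the episode above 0.02 m or angle between spool_center's own z axis and vertical above 0.5 rad).
It also fails if it takes over 102 s, if anything falls off the work surface, if the arm or the gripper's body presses on something with over 40 N, if the wrist force passes 120 N, or if a joint passes its speed limit or range.

### The arm

A 6-joint arm with a two-finger parallel gripper is mounted at the origin on the work surface. World frame = base frame: x ahead of the robot, y to its left, z up, the work surface at z = 0. Lengths are in m, angles in rad, forces in N, time in s.
With the tool pointing down it reaches from about 0.35 to 1 m from the base axis. Payload 7.1 kg.
Tool frame: the origin (TCP) lies at the centre of the arm's flange, where the gripper is bolted on; the fingertips stand 173 mm ahead of it and the grasp point (between the pads) lies 155 mm ahead of it; x points along the fingers, z is the direction in which the jaws open and shut, and the axes are right-handed (so a half turn about x gives the same grasp; the last joint's range is limited). The gripper opens to 85 mm and grips with 20 to 120 N. Pads are 22 mm wide; open, the fingers measure 114 mm over their backs; the gripper's body (76 mm by 85 mm) begins 54 mm behind the grasp point. The pads swing forward as they close: fully open they stand 13 mm farther back than shut.
Start: joints at [1.184, 0.423, 1.63, -0, 1.089, -0.019], TCP at [0.225, 0.583, 0.405] pointing down, gripper open.
Joint ranges: [-3, 3], [-0.9, 2.11], [0.09, 2.58], [-1.31, 4.45], [0.11, 2.69], [-2.54, 2.54]. Speed limits (rad/s): [2.39, 2.39, 3.01, 3.14, 3.14, 3.14].

### API

Orientations are given as a 3x3 rotation matrix whose columns are the frame's x, y, z axes.
In Python, from station import state, read_camera, finish_job gives the robot as it stands.
- The arm moves only by the tool play_rows, never from a script. Its argument "series" is a list of rows, each an object of numbers: "dx", "dy", "dz": the shift along the tool's x, y, z in mm; "roll": the turn about the tool's x in degrees; "fingers": the gripper command: -1 is fully open, 1 is shut, values between are in proportion. In form: [{"dx": .., "dy": .., "dz": .., "roll": .., "fingers": ..}, ...]. A call has 1 to 20 rows; each row shifts and turns the commanded pose from where the row before left it, along the tool's axes as they then stand; what a row does not reach is not made up. A row lasts 1/12 s, in which the tool goes at most 41.7 mm and 7.16 degrees, less where a joint would pass 70% of its speed; a pose out of reach is approached as far as the arm can. A call is refused whole if a number of a shift passes 41.7 or a number of a turn 7.16, either way. A call with a gripper value outside its range is refused whole. The fingers move at their own pace and stop on an object; "grip_force" is the grip in N (left out, the last holds). Time passes only in rows, so rows that do not move let the fingers close. It gives the time, the measured TCP pose, the force and the opening at its end, in the units of the state.
- state(): the state, without advancing time (a new reading comes with each control period).
- read_camera(name): name is "side" or "top" or "wrist"; returns a dict with "color" (480x640x3 uint8, red, green, blue), "depth" (480x640 float32, m along the optical axis (not along the pixel's ray), 0 where there is no reading), "vertical_fov" (degrees; the focal length in pixels is half the picture's height over the tangent of half this angle, whatever the lens; pixels are square), "cx", "cy" (the principal point, pixels), "R" (3x3) and "t" (3): a world point X has camera coordinates R X + t. Camera axes: x right, y down, z forward; pixel columns grow to the right and rows downward; lengths in m; the calibration is good to about 2 mm. The wrist camera is an equidistant fisheye: a pixel r from the principal point sees the ray r / f radians off the axis. A picture is of the moment at which its call begins.
- finish_job(): hands the job in, once; it reports no verdict.
The state is a dict: "time_s": time; "joint_positions": joint angles; "joint_velocities": joint speeds; "tau": joint torques, N m; "eef_pos": TCP position; "orientation": TCP orientation; "force": force on the tool from outside, world axes, zero at the start; "wrist_torque": the same for the moment, N m; "grip_width": finger opening in m.
Only numpy, scipy, OpenCV 4.12 (cv2) and the standard library are available. Lean on these libraries where they do the work, as an engineer would, in place of code of your own. Each camera call takes 0.05 s, during which the arm holds its last target.

## Working session

There is one attempt and no reset: what is moved stays moved. The work goes in short steps, Python scripts to look and compute and a tool call to move; the robot and the scene stay as the last step left them, time stands still between calls to the robot, and variables do not carry over. Pictures are saved under pics/ and viewed, and the job is handed in when it is done.

Besides the shell and the picture viewer there is one more tool, called after "Request:" by a JSON object that holds its "name" and its "arguments", one argument or row to a line. play_rows: Moves the arm, as the interface text tells. Its arguments: {"type":"object","properties":{"series":{"type":"array"},"grip_force":{"type":"number"}},"required":["series"]}

```bash
ls; mkdir -p pics; python3 - <<'E'
from station import state, read_camera
import cv2,pickle
s=state();print(s)
d={}
for n in ["top","side"]:
    c=read_camera(n);d[n]=c
    print(n,c["vertical_fov"],c["cx"],c["cy"],c["R"],c["t"])
    cv2.imwrite(f"pics/{n}0.png",c["color"][:,:,::-1])
pickle.dump(d,open("d0.pkl","wb"))
E
```

```text
pics
{'time_s': 0.0, 'joint_positions': array([ 1.18399310e+00,  4.23842895e-01,  1.63066402e+00, -1.35224337e-05,
        1.08855927e+00, -1.89951894e-02]), 'joint_velocities': array([-4.06187935e-04, -2.19119824e-03, -1.97930217e-04,  1.18805028e-03,
       -7.45091627e-04, -5.26544069e-05]), 'tau': array([ 4.41972925e-04, -5.57376266e+01, -2.81738985e+01,  6.79828690e-05,
        7.33367546e-03, -1.31000384e-06]), 'eef_pos': array([0.22460711, 0.58296446, 0.4039544 ]), 'orientation': array([[-5.44767455e-04, -9.33120006e-01,  3.59564678e-01],
       [-1.36919265e-03,  3.59565090e-01,  9.33119002e-01],
       [-9.99998914e-01,  1.60195491e-05, -1.47350041e-03]]), 'force': array([0.09650673, 0.27328453, 0.57728522]), 'wrist_torque': array([-0.06950359, -0.03274828, -0.00500625]), 'grip_width': 0.08537812156859678}
top 52.88141300803711 317.4223380138845 234.28976989575867 [[-0.01019733 -0.99984607  0.01427747]
 [-0.99705584  0.00908163 -0.07613916]
 [ 0.07599778 -0.01501185 -0.99699498]] [-0.042367    0.52961639  0.78956382]
side 44.099563453218714 321.35168964113143 243.6753211341187 [[ 0.98872312 -0.1488575  -0.01637157]
 [-0.10653411 -0.62231948 -0.77547982]
 [ 0.10524764  0.76847896 -0.63116006]] [-0.5349326   0.09677371  0.97103938]
```

View pics/top0.png

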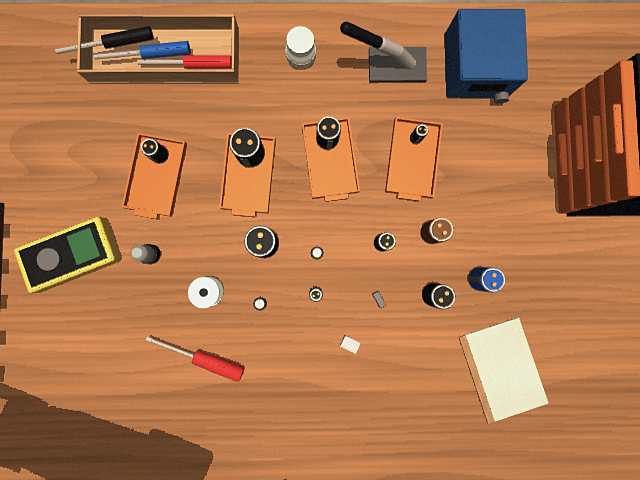

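View pics/side0.png

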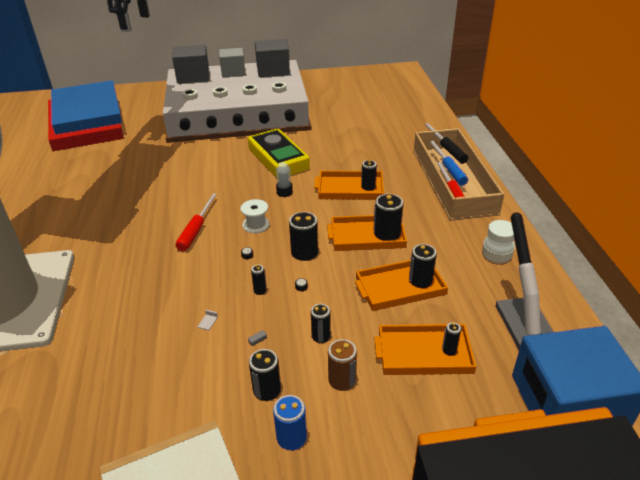

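```bash
cat > h.py <<'E'
import numpy as np,cv2
def cloud(c):
    f=240/np.tan(np.radians(c["vertical_fov"]/2))
    v,u=np.mgrid[0:480,0:640].astype(float)
    z=c["depth"].astype(float)
    P=np.stack([(u-c["cx"])/f*z,(v-c["cy"])/f*z,z],-1)
    W=(P-c["t"])@c["R"]
    W[z<=0]=np.nan
    return W
E
python3 - <<'E'
import pickle,numpy as np,cv2
from h import *
d=pickle.load(open("d0.pkl","rb"))
pts={"capS":(316,294),"capM":(385,241),"capL":(439,295),"capG":(261,241),"sA":(152,148),"sB":(246,143),"sC":(328,130),"sD":(421,131),"tube":(142,253),"spool":(206,292),"brown":(437,229),"blue":(487,279),"n1":(317,253),"n2":(260,303),"bit":(379,299),"white":(350,344)}
W=cloud(d["top"])
print("bench z",np.nanmedian(W[380:470,250:450,2]))
for k,(u,v) in pts.items():
    w=W[max(v-30,0):v+30,u-30:u+30].reshape(-1,3)
    p=W[v-5:v+6,u-5:u+6].reshape(-1,3); zt=np.nanmax(p[:,2])
    zt=np.nanmedian(p[:,2][p[:,2]>zt-0.008])
    c0=np.nanmedian(p[:, :2],0)
    m=(abs(w[:,2]-zt)<0.004)&(np.hypot(*(w[:,:2]-c0).T)<0.035)
    q=w[m][:,:2].astype(np.float32)
    c,r=cv2.minEnclosingCircle(q)
    print(k,"z",zt.round(4),"c",np.round(c,4),"mid",np.round((q.min(0)+q.max(0))/2,4),"d",round(2*r,4),m.sum())
# trays
im=d["top"]["color"].astype(int)
hsv=cv2.cvtColor(d["top"]["color"],cv2.COLOR_RGB2HSV)
M=((hsv[...,0]<14)&(hsv[...,1]>190)&(hsv[...,2]>120)).astype(np.uint8)
M[:, 540:]=0;M[:100]=0;M[225:]=0
n,l,st,ce=cv2.connectedComponentsWithStats(M)
for i in range(1,n):
    if st[i,4]>500:
        w=W[l==i]; rim=w[(w[:,2]>0.012)&(w[:,2]<0.02)]
        r=cv2.minAreaRect(rim[:,:2].astype(np.float32))
        print(i,st[i],r,len(rim),np.nanmedian(w[:,2]))
E
```

```text
bench z -2.2509634129204243e-05
capS z 0.0504 c [ 0.4301 -0.043 ] mid [ 0.4301 -0.043 ] d 0.0212 126
capM z 0.0569 c [ 0.5149 -0.1583] mid [ 0.5149 -0.1581] d 0.0293 232
capL z 0.0646 c [ 0.426  -0.2433] mid [ 0.4263 -0.2431] d 0.0393 454
capG z 0.0726 c [0.5157 0.0439] mid [0.5157 0.0437] d 0.0496 724
sA z 0.0591 c [0.67   0.2233] mid [0.6699 0.2231] d 0.0297 245
sB z 0.0755 c [0.6724 0.0673] mid [0.6725 0.0671] d 0.05 689
sC z 0.0675 c [ 0.6975 -0.0659] mid [ 0.697  -0.0664] d 0.0391 414
sD z 0.0533 c [ 0.6975 -0.2195] mid [ 0.6978 -0.22  ] d 0.022 116
tube z 0.0655 c [0.4997 0.2361] mid [0.4997 0.2373] d 0.024 150
spool z 0.0421 c [0.4351 0.1379] mid [0.4358 0.1379] d 0.0508 765
brown z 0.0648 c [ 0.5322 -0.2435] mid [ 0.532  -0.2434] d 0.0398 436
blue z 0.0645 c [ 0.4516 -0.3241] mid [ 0.4515 -0.3236] d 0.0396 454
n1 z 0.011 c [ 0.4987 -0.046 ] mid [ 0.4982 -0.0458] d 0.0215 121
n2 z 0.0114 c [0.4141 0.0512] mid [0.4136 0.0516] d 0.0214 125
bit z 0.0093 c [ 0.4185 -0.1567] mid [ 0.4195 -0.156 ] d 0.0377 120
white z 0.0017 c [ 0.3442 -0.1009] mid [ 0.3447 -0.1012] d 0.0701 1259
```

```bash
python3 - <<'E'
import pickle,numpy as np,cv2
from h import *
d=pickle.load(open("d0.pkl","rb"))
c=d["top"];W=cloud(c);hsv=cv2.cvtColor(c["color"],cv2.COLOR_RGB2HSV)
for p in [(150,190),(245,190),(330,180),(412,175),(320,80)]: print(hsv[p[1],p[0]],W[p[1],p[0]].round(4))
S={"medium":(.670,.2233),"giant":(.6724,.0673),"large":(.6973,-.0661),"small":(.6977,-.2197)}
for k,s in S.items():
    w=W.reshape(-1,3)
    m=(w[:,2]>0.012)&(w[:,2]<0.0195)&(np.hypot(w[:,0]-s[0]+.036,w[:,1]-s[1])<.09)&(abs(w[:,1]-s[1])<.075)
    q=w[m]
    # drop tab and sample side
    r=cv2.minAreaRect(q[:,:2].astype(np.float32)); print(k,r,m.sum())
    # fit: edges model - optimise yaw/center minimising distance to rim rectangle centreline (127x79)
    from scipy.optimize import least_squares
    s0=np.array(s)
    def res(x):
        cx,cy,a=x
        R=np.array([[np.cos(a),-np.sin(a)],[np.sin(a),np.cos(a)]])
        l=(q[:,:2]-[cx,cy])@R
        dx=abs(l[:,0])-.0635;dy=abs(l[:,1])-.0395
        dd=np.where((dx>0)&(dy>0),np.hypot(dx,dy),np.maximum(dx,dy))
        return np.r_[dd]
    best=min((least_squares(res,[s[0]-.036*np.cos(a),s[1]-.036*np.sin(a),a],loss="soft_l1",f_scale=.002) for a in np.radians([-20,-10,0,10,20])),key=lambda o:o.cost)
    cx,cy,a=best.x
    e=s0-[cx,cy]
    print("  fit",best.x.round(4),np.degrees(a).round(1),"rms",np.sqrt(np.mean(best.fun**2)).round(4),"sample expect",np.round([cx+.036*np.cos(a),cy+.036*np.sin(a)],4),"target",np.round([cx-.027*np.cos(a),cy-.027*np.sin(a)],4))
E
```

```text
[ 12 171 235] [0.6095 0.2393 0.0025]
[ 13 169 234] [0.6081 0.0762 0.0036]
[ 14 165 236] [ 0.6249 -0.0705  0.0011]
[ 13 172 234] [ 0.6323 -0.213   0.0029]
[ 12 151 188] [ 8.035e-01 -5.510e-02  6.000e-04]
medium ((0.6310439705848694, 0.23133152723312378), (0.08351072669029236, 0.13951720297336578), 79.39600372314453) 690
  fit [ 0.6335  0.2305 -0.1856] -10.6 rms 0.0062 sample expect [0.6688 0.2238] target [0.6069 0.2354]
giant ((0.6323809027671814, 0.07186649739742279), (0.08244398236274719, 0.13948750495910645), 84.28179168701172) 592
  fit [ 0.6345  0.0716 -0.0965] -5.5 rms 0.0065 sample expect [0.6703 0.0681] target [0.6076 0.0742]
large ((0.657860279083252, -0.07165085524320602), (0.13938367366790771, 0.08210454881191254), 7.499604225158691) 564
  fit [ 0.6603 -0.0712  0.1287] 7.4 rms 0.0069 sample expect [ 0.696  -0.0666] target [ 0.6335 -0.0747]
small ((0.6575828790664673, -0.21445392072200775), (0.08272039890289307, 0.13973060250282288), 81.60928344726562) 641
  fit [ 0.6601 -0.2147 -0.1465] -8.4 rms 0.0063 sample expect [ 0.6957 -0.22  ] target [ 0.6334 -0.2108]
```

Request:
{"name": "play_rows", "arguments": {
  "series": [
    {"roll": -7},
    {"roll": -7},
    {"roll": -7},
    {"dy": -17,"dz": -32},
    {"dy": -17,"dz": -32},
    {"dy": -17,"dz": -32},
    {"dy": -17,"dz": -32},
    {"dy": -17,"dz": -32},
    {"dy": -17,"dz": -32},
    {"dy": -17,"dz": -32},
    {"dy": -17,"dz": -32},
    {"dy": -17,"dz": -32},
    {"dy": -17,"dz": -32},
    {"dy": -17,"dz": -32},
    {"dy": -17,"dz": -32},
    {"dy": -17,"dz": -32},
    {"dy": -17,"dz": -32},
    {"dy": -17,"dz": -32},
    {"dy": -17,"dz": -32},
    {"dy": -17,"dz": -27}
  ],
  "grip_force": 40
}}

```text
$.series[0]: bad value
```

```bash
cat >> h.py <<'E'
def rel(gx,gy,gz=None):
    "shift in tool axes (mm) to bring TCP xy to gx,gy and tcp z to gz"
    from station import state
    s=state();R=s["orientation"];p=s["eef_pos"]
    g=np.array([gx,gy,p[2] if gz is None else gz])
    print("t",s["time_s"],"p",p.round(4),"yaw z",np.degrees(np.arctan2(R[1,2],R[0,2])).round(2),"tilt",np.round(R[:,0],4),"w",round(s["grip_width"],4),"F",s["force"].round(1))
    print("shift mm",(R.T@(g-p)*1000).round(1))
E
python3 -c "
from h import *
rel(.5157,.0438)
from station import read_camera
cv2.imwrite('pics/w1.png',read_camera('wrist')['color'][:,:,::-1])
"
```

```text
t 0.1 p [0.2246 0.583  0.404 ] yaw z 68.92 tilt [-6.0e-04 -1.4e-03 -1.0e+00] w 0.0855 F [0.4 1.1 0.5]
shift mm [   0.6 -465.5 -398.4]
```

View pics/w1.png

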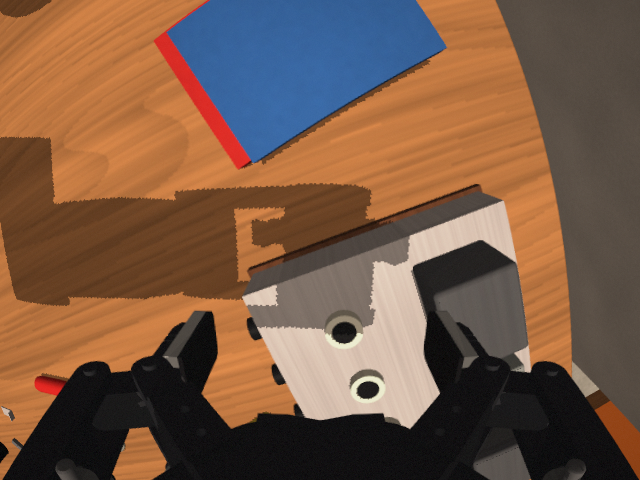

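The wrist view shows only the amplifier and the books, because the arm has not moved. The call was refused, probably because each row needs all five keys, so I'll resend it in full.

Request:
{"name": "play_rows", "arguments": {
  "series": [
    {"dx": 0,"dy": 0,"dz": 0,"roll": -7,"fingers": -1},
    {"dx": 0,"dy": 0,"dz": 0,"roll": -7,"fingers": -1},
    {"dx": 0,"dy": 0,"dz": 0,"roll": -7,"fingers": -1},
    {"dx": 0,"dy": -17,"dz": -32,"roll": 0,"fingers": -1},
    {"dx": 0,"dy": -17,"dz": -32,"roll": 0,"fingers": -1},
    {"dx": 0,"dy": -17,"dz": -32,"roll": 0,"fingers": -1},
    {"dx": 0,"dy": -17,"dz": -32,"roll": 0,"fingers": -1},
    {"dx": 0,"dy": -17,"dz": -32,"roll": 0,"fingers": -1},
    {"dx": 0,"dy": -17,"dz": -32,"roll": 0,"fingers": -1},
    {"dx": 0,"dy": -17,"dz": -32,"roll": 0,"fingers": -1},
    {"dx": 0,"dy": -17,"dz": -32,"roll": 0,"fingers": -1},
    {"dx": 0,"dy": -17,"dz": -32,"roll": 0,"fingers": -1},
    {"dx": 0,"dy": -17,"dz": -32,"roll": 0,"fingers": -1},
    {"dx": 0,"dy": -17,"dz": -32,"roll": 0,"fingers": -1},
    {"dx": 0,"dy": -17,"dz": -32,"roll": 0,"fingers": -1},
    {"dx": 0,"dy": -17,"dz": -32,"roll": 0,"fingers": -1},
    {"dx": 0,"dy": -17,"dz": -32,"roll": 0,"fingers": -1},
    {"dx": 0,"dy": -17,"dz": -32,"roll": 0,"fingers": -1},
    {"dx": 0,"dy": -17,"dz": -32,"roll": 0,"fingers": -1},
    {"dx": 0,"dy": -17,"dz": -27,"roll": 0,"fingers": -1}
  ],
  "grip_force": 40
}}

```text
time_s: 1.82
eef_pos: [0.5134, 0.0416, 0.4047]
orientation: [[-0.0, -1.0, 0.002], [-0.0, 0.002, 1.0], [-1.0, 0.0, -0.0]]
force: [-0.2, 1.1, -0.6]
grip_width: 0.0851
```

```bash
python3 -c "
from h import *
rel(.5157,.0438)
from station import read_camera
cv2.imwrite('pics/w2.png',read_camera('wrist')['color'][:,:,::-1])
rel(.5157,.0438)
"
```

```text
t 1.8167 p [0.5134 0.0416 0.4047] yaw z 89.89 tilt [-2.e-04 -2.e-04 -1.e+00] w 0.0851 F [-0.2  1.1 -0.6]
shift mm [-0.  -2.3  2.2]
t 1.8667 p [0.5161 0.0387 0.405 ] yaw z 89.81 tilt [ 0.0029 -0.002  -1.    ] w 0.0853 F [ 3.4 -3.   0.4]
shift mm [-0.   0.5  5.1]
```

View pics/w2.png

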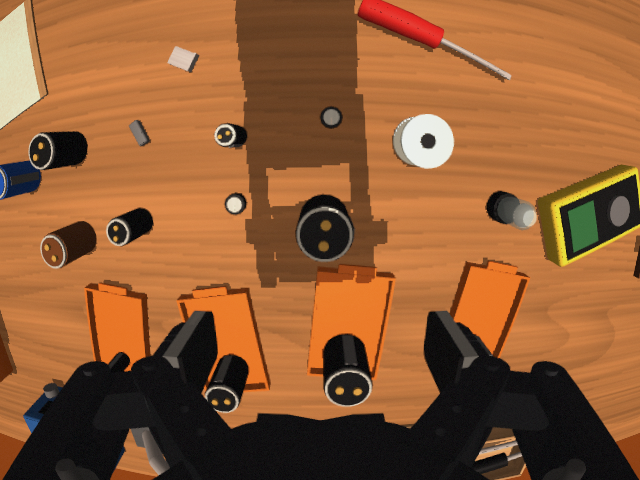

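The giant cap shows at (325,228), between the fingers' centreline. The small cap is at (230,135), the medium at (130,227) and the large at (58,150). I'll start the descent.

Request:
{"name": "play_rows", "arguments": {
  "series": [
    {"dx": 0,"dy": 0,"dz": 0,"roll": 0,"fingers": -1},
    {"dx": 20,"dy": 0,"dz": 0,"roll": 0,"fingers": -1},
    {"dx": 20,"dy": 0,"dz": 0,"roll": 0,"fingers": -1},
    {"dx": 20,"dy": 0,"dz": 0,"roll": 0,"fingers": -1},
    {"dx": 20,"dy": 0,"dz": 0,"roll": 0,"fingers": -1},
    {"dx": 20,"dy": 0,"dz": 0,"roll": 0,"fingers": -1},
    {"dx": 10,"dy": 0,"dz": 0,"roll": 0,"fingers": -1},
    {"dx": 0,"dy": 0,"dz": 0,"roll": 0,"fingers": -1},
    {"dx": 0,"dy": 0,"dz": 0,"roll": 0,"fingers": -1}
  ],
  "grip_force": 40
}}

```text
time_s: 2.62
eef_pos: [0.5128, 0.0444, 0.2947]
orientation: [[-0.001, -1.0, 0.001], [0.0, 0.001, 1.0], [-1.0, 0.001, 0.0]]
force: [-0.3, -1.0, -0.5]
grip_width: 0.0854
```

```bash
python3 -c "
from h import *
rel(.5157,.0438,.192)
"
```

```text
t 2.6167 p [0.5128 0.0444 0.2947] yaw z 89.96 tilt [-0.0011  0.     -1.    ] w 0.0854 F [-0.3 -1.  -0.5]
shift mm [102.7  -3.   -0.6]
```

Request:
{"name": "play_rows", "arguments": {
  "series": [
    {"dx": 10,"dy": -3,"dz": -1,"roll": 0,"fingers": -1},
    {"dx": 20,"dy": 0,"dz": 0,"roll": 0,"fingers": -1},
    {"dx": 20,"dy": 0,"dz": 0,"roll": 0,"fingers": -1},
    {"dx": 20,"dy": 0,"dz": 0,"roll": 0,"fingers": -1},
    {"dx": 20,"dy": 0,"dz": 0,"roll": 0,"fingers": -1},
    {"dx": 13,"dy": 0,"dz": 0,"roll": 0,"fingers": -1},
    {"dx": 0,"dy": 0,"dz": 0,"roll": 0,"fingers": -1},
    {"dx": 0,"dy": 0,"dz": 0,"roll": 0,"fingers": 0.2},
    {"dx": 0,"dy": 0,"dz": 0,"roll": 0,"fingers": 0.6},
    {"dx": 0,"dy": 0,"dz": 0,"roll": 0,"fingers": 1},
    {"dx": 0,"dy": 0,"dz": 0,"roll": 0,"fingers": 1},
    {"dx": 0,"dy": 0,"dz": 0,"roll": 0,"fingers": 1},
    {"dx": 0,"dy": 0,"dz": 0,"roll": 0,"fingers": 1},
    {"dx": 0,"dy": 0,"dz": 0,"roll": 0,"fingers": 1}
  ],
  "grip_force": 40
}}

```text
time_s: 3.78
eef_pos: [0.5167, 0.0429, 0.1931]
orientation: [[0.003, -1.0, 0.001], [0.0, 0.001, 1.0], [-1.0, -0.003, 0.0]]
force: [-0.6, 0.9, 7.7]
grip_width: 0.0492
```

```bash
python3 -c "
from h import *
rel(.5157,.0438,.192)
rel(.6085,.0738,.195)
from station import read_camera
cv2.imwrite('pics/s3.png',read_camera('side')['color'][:,:,::-1])
"
```

```text
t 3.7833 p [0.5167 0.0429 0.1931] yaw z 89.92 tilt [ 2.7e-03  2.0e-04 -1.0e+00] w 0.0492 F [-0.6  0.9  7.7]
shift mm [1.1 1.  0.9]
t 3.7833 p [0.5167 0.0429 0.1931] yaw z 89.92 tilt [ 2.7e-03  2.0e-04 -1.0e+00] w 0.0492 F [-0.6  0.9  7.7]
shift mm [ -1.6 -91.8  31. ]
```

View pics/s3.png

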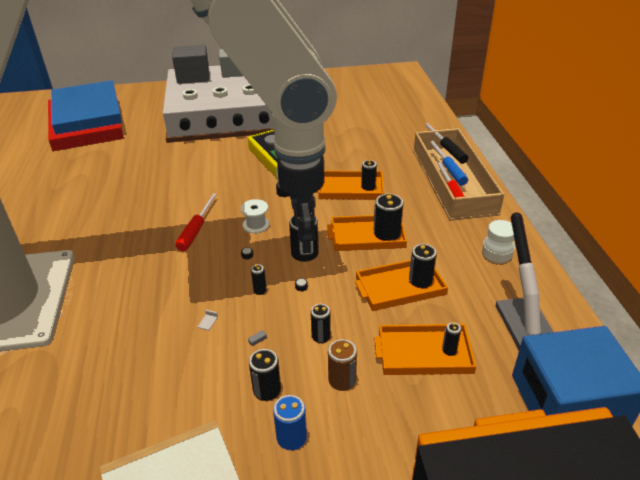

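The giant is gripped (pads at (303,240), width 49 mm). Next I lift it and carry it over its tray.

Request:
{"name": "play_rows", "arguments": {
  "series": [
    {"dx": -10,"dy": 0,"dz": 0,"roll": 0,"fingers": 1},
    {"dx": -15,"dy": 0,"dz": 0,"roll": 0,"fingers": 1},
    {"dx": -15,"dy": 0,"dz": 0,"roll": 0,"fingers": 1},
    {"dx": 0,"dy": -10,"dz": 4,"roll": 0,"fingers": 1},
    {"dx": 0,"dy": -18,"dz": 6,"roll": 0,"fingers": 1},
    {"dx": 0,"dy": -18,"dz": 6,"roll": 0,"fingers": 1},
    {"dx": 0,"dy": -18,"dz": 6,"roll": 0,"fingers": 1},
    {"dx": 0,"dy": -18,"dz": 6,"roll": 0,"fingers": 1},
    {"dx": 0,"dy": -10,"dz": 3,"roll": 0,"fingers": 1},
    {"dx": 0,"dy": 0,"dz": 0,"roll": 0,"fingers": 1},
    {"dx": 0,"dy": 0,"dz": 0,"roll": 0,"fingers": 1}
  ],
  "grip_force": 40
}}

```text
time_s: 4.75
eef_pos: [0.6078, 0.0738, 0.2313]
orientation: [[-0.001, -1.0, 0.001], [-0.0, 0.001, 1.0], [-1.0, 0.001, -0.0]]
force: [-0.6, 0.4, -2.8]
grip_width: 0.0488
```

```bash
python3 -c "
from h import *
rel(.6095,.0738,.196)
"
```

```text
t 4.75 p [0.6078 0.0738 0.2313] yaw z 89.94 tilt [-9.e-04 -1.e-04 -1.e+00] w 0.0488 F [-0.6  0.4 -2.8]
shift mm [35.3 -1.7  0. ]
```

Request:
{"name": "play_rows", "arguments": {
  "series": [
    {"dx": 10,"dy": -2,"dz": 0,"roll": 0,"fingers": 1},
    {"dx": 10,"dy": 0,"dz": 0,"roll": 0,"fingers": 1},
    {"dx": 8,"dy": 0,"dz": 0,"roll": 0,"fingers": 1},
    {"dx": 4,"dy": 0,"dz": 0,"roll": 0,"fingers": 1},
    {"dx": 2,"dy": 0,"dz": 0,"roll": 0,"fingers": 1},
    {"dx": 1,"dy": 0,"dz": 0,"roll": 0,"fingers": 1},
    {"dx": 0,"dy": 0,"dz": 0,"roll": 0,"fingers": 1},
    {"dx": 0,"dy": 0,"dz": 0,"roll": 0,"fingers": 1}
  ],
  "grip_force": 40
}}

```text
time_s: 5.42
eef_pos: [0.6102, 0.0737, 0.1968]
orientation: [[0.001, -1.0, 0.001], [0.0, 0.001, 1.0], [-1.0, -0.001, 0.0]]
force: [0.4, 1.0, -2.2]
grip_width: 0.0493
```

```bash
python3 -c "
from h import *
rel(.6095,.0738,.196)
"
```

```text
t 5.4167 p [0.6102 0.0737 0.1968] yaw z 89.92 tilt [ 7.e-04  1.e-04 -1.e+00] w 0.0493 F [ 0.4  1.  -2.2]
shift mm [0.8 0.7 0.1]
```

Request:
{"name": "play_rows", "arguments": {
  "series": [
    {"dx": 1,"dy": 0,"dz": 0,"roll": 0,"fingers": 1},
    {"dx": 0,"dy": 0,"dz": 0,"roll": 0,"fingers": 1},
    {"dx": 0,"dy": 0,"dz": 0,"roll": 0,"fingers": 1}
  ],
  "grip_force": 40
}}

```text
time_s: 5.67
eef_pos: [0.6103, 0.0737, 0.1962]
orientation: [[0.001, -1.0, 0.001], [0.0, 0.001, 1.0], [-1.0, -0.001, 0.0]]
force: [-0.1, 0.5, 1.6]
grip_width: 0.0489
```

It touches the tray floor, with Fz going from -2.2 to +1.6 N. I release, go up and move on towards the medium cap.

Request:
{"name": "play_rows", "arguments": {
  "series": [
    {"dx": 0,"dy": 0,"dz": 0,"roll": 0,"fingers": 0},
    {"dx": 0,"dy": 0,"dz": 0,"roll": 0,"fingers": -0.5},
    {"dx": 0,"dy": 0,"dz": 0,"roll": 0,"fingers": -1},
    {"dx": 0,"dy": 0,"dz": 0,"roll": 0,"fingers": -1},
    {"dx": -10,"dy": 0,"dz": 0,"roll": 0,"fingers": -1},
    {"dx": -25,"dy": 0,"dz": 0,"roll": 0,"fingers": -1},
    {"dx": -30,"dy": 0,"dz": 0,"roll": 0,"fingers": -1},
    {"dx": -35,"dy": 0,"dz": 0,"roll": 0,"fingers": -1},
    {"dx": 0,"dy": 5,"dz": -12,"roll": 0,"fingers": -0.4},
    {"dx": 0,"dy": 10,"dz": -25,"roll": 0,"fingers": -0.4},
    {"dx": 0,"dy": 10,"dz": -25,"roll": 0,"fingers": -0.4},
    {"dx": 0,"dy": 10,"dz": -25,"roll": 0,"fingers": -0.4},
    {"dx": 0,"dy": 10,"dz": -25,"roll": 0,"fingers": -0.4},
    {"dx": 0,"dy": 10,"dz": -25,"roll": 0,"fingers": -0.4},
    {"dx": 0,"dy": 10,"dz": -25,"roll": 0,"fingers": -0.4},
    {"dx": 0,"dy": 10,"dz": -25,"roll": 0,"fingers": -0.4},
    {"dx": 0,"dy": 10,"dz": -25,"roll": 0,"fingers": -0.4},
    {"dx": 0,"dy": 10,"dz": -20,"roll": 0,"fingers": -0.4},
    {"dx": 0,"dy": 0,"dz": 0,"roll": 0,"fingers": -0.4},
    {"dx": 0,"dy": 0,"dz": 0,"roll": 0,"fingers": -0.4}
  ],
  "grip_force": 40
}}

```text
time_s: 7.33
eef_pos: [0.5144, -0.1591, 0.2962]
orientation: [[0.001, -1.0, 0.004], [-0.0, 0.004, 1.0], [-1.0, -0.001, -0.0]]
force: [0.3, 0.7, -0.2]
grip_width: 0.0595
```

```bash
python3 -c "
from h import *
rel(.5149,-.1582,.192)
from station import read_camera
for n in ['wrist','top']:
  cv2.imwrite(f'pics/{n}4.png',read_camera(n)['color'][:,:,::-1])
"
```

```text
t 7.3333 p [ 0.5144 -0.1591  0.2962] yaw z 89.79 tilt [ 6.e-04 -1.e-04 -1.e+00] w 0.0595 F [ 0.3  0.7 -0.2]
shift mm [104.2  -0.5   0.9]
```

View pics/wrist4.png

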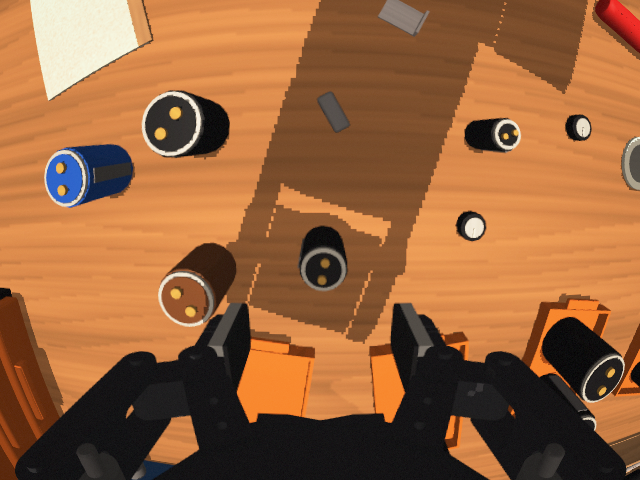

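View pics/top4.png

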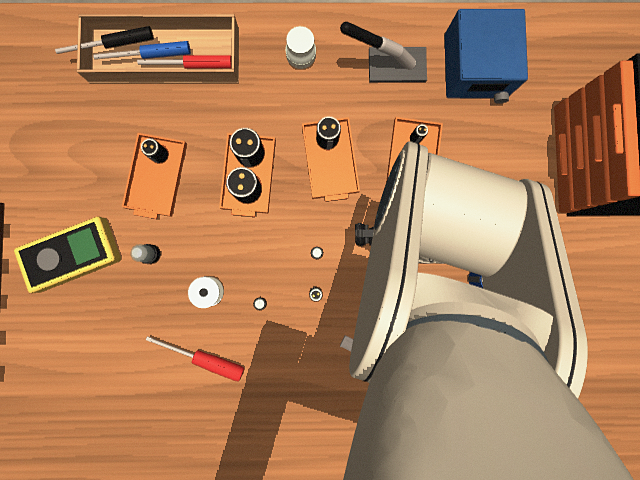

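The top view shows the giant standing in its tray at (243,185), in front of the sample. The wrist view has the medium cap at (323,268), centred between the fingers. Now I descend and grip it.

Request:
{"name": "play_rows", "arguments": {
  "series": [
    {"dx": 12,"dy": 0,"dz": 1,"roll": 0,"fingers": -0.4},
    {"dx": 22,"dy": 0,"dz": 0,"roll": 0,"fingers": -0.4},
    {"dx": 22,"dy": 0,"dz": 0,"roll": 0,"fingers": -0.4},
    {"dx": 22,"dy": 0,"dz": 0,"roll": 0,"fingers": -0.4},
    {"dx": 16,"dy": 0,"dz": 0,"roll": 0,"fingers": -0.4},
    {"dx": 10,"dy": 0,"dz": 0,"roll": 0,"fingers": -0.4},
    {"dx": 0,"dy": 0,"dz": 0,"roll": 0,"fingers": -0.4},
    {"dx": 0,"dy": 0,"dz": 0,"roll": 0,"fingers": 0.2},
    {"dx": 0,"dy": 0,"dz": 0,"roll": 0,"fingers": 0.6},
    {"dx": 0,"dy": 0,"dz": 0,"roll": 0,"fingers": 1},
    {"dx": 0,"dy": 0,"dz": 0,"roll": 0,"fingers": 1},
    {"dx": 0,"dy": 0,"dz": 0,"roll": 0,"fingers": 1},
    {"dx": 0,"dy": 0,"dz": 0,"roll": 0,"fingers": 1},
    {"dx": 0,"dy": 0,"dz": 0,"roll": 0,"fingers": 1},
    {"dx": 0,"dy": 0,"dz": 0,"roll": 0,"fingers": 1}
  ],
  "grip_force": 40
}}

```text
time_s: 8.68
eef_pos: [0.5153, -0.1572, 0.1929]
orientation: [[0.002, -1.0, 0.001], [-0.0, 0.001, 1.0], [-1.0, -0.002, -0.0]]
force: [0.8, 2.6, 7.2]
grip_width: 0.0288
```

```bash
python3 -c "
from h import *
rel(.608,.235,.195)
"
```

```text
t 8.6833 p [ 0.5153 -0.1572  0.1929] yaw z 89.92 tilt [ 2.2e-03 -5.0e-04 -1.0e+00] w 0.0288 F [0.8 2.6 7.2]
shift mm [ -2.1 -92.1 392.4]
```

Request:
{"name": "play_rows", "arguments": {
  "series": [
    {"dx": -10,"dy": 0,"dz": 0,"roll": 0,"fingers": 1},
    {"dx": -25,"dy": 0,"dz": 0,"roll": 0,"fingers": 1},
    {"dx": -35,"dy": 0,"dz": 0,"roll": 0,"fingers": 1},
    {"dx": -30,"dy": 0,"dz": 0,"roll": 0,"fingers": 1},
    {"dx": 0,"dy": -4,"dz": 14,"roll": 0,"fingers": 1},
    {"dx": 0,"dy": -6,"dz": 26,"roll": 0,"fingers": 1},
    {"dx": 0,"dy": -6,"dz": 26,"roll": 0,"fingers": 1},
    {"dx": 0,"dy": -6,"dz": 26,"roll": 0,"fingers": 1},
    {"dx": 0,"dy": -6,"dz": 26,"roll": 0,"fingers": 1},
    {"dx": 0,"dy": -6,"dz": 26,"roll": 0,"fingers": 1},
    {"dx": 0,"dy": -6,"dz": 26,"roll": 0,"fingers": 1},
    {"dx": 0,"dy": -6,"dz": 26,"roll": 0,"fingers": 1},
    {"dx": 0,"dy": -6,"dz": 26,"roll": 0,"fingers": 1},
    {"dx": 0,"dy": -6,"dz": 26,"roll": 0,"fingers": 1},
    {"dx": 0,"dy": -6,"dz": 26,"roll": 0,"fingers": 1},
    {"dx": 0,"dy": -6,"dz": 26,"roll": 0,"fingers": 1},
    {"dx": 0,"dy": -6,"dz": 26,"roll": 0,"fingers": 1},
    {"dx": 0,"dy": -6,"dz": 26,"roll": 0,"fingers": 1},
    {"dx": 0,"dy": -6,"dz": 26,"roll": 0,"fingers": 1},
    {"dx": 0,"dy": -4,"dz": 14,"roll": 0,"fingers": 1}
  ],
  "grip_force": 40
}}

```text
time_s: 10.35
eef_pos: [0.6074, 0.237, 0.2925]
orientation: [[0.001, -1.0, -0.0], [0.001, -0.0, 1.0], [-1.0, -0.001, 0.001]]
force: [0.9, -0.7, 0.0]
grip_width: 0.029
```

Request:
{"name": "play_rows", "arguments": {
  "series": [
    {"dx": 0,"dy": 0,"dz": 0,"roll": 0,"fingers": 1},
    {"dx": 0,"dy": 0,"dz": 0,"roll": 0,"fingers": 1},
    {"dx": 0,"dy": 0,"dz": 0,"roll": 0,"fingers": 1}
  ],
  "grip_force": 40
}}

```text
time_s: 10.6
eef_pos: [0.6068, 0.2337, 0.2917]
orientation: [[-0.001, -1.0, 0.002], [-0.001, 0.002, 1.0], [-1.0, 0.001, -0.001]]
force: [-0.8, -0.2, -0.4]
grip_width: 0.0292
```

```bash
python3 -c "
from h import *
rel(.608,.235,.196)
"
```

```text
t 10.6 p [0.6068 0.2337 0.2917] yaw z 89.91 tilt [-1.e-03 -8.e-04 -1.e+00] w 0.0292 F [-0.8 -0.2 -0.4]
shift mm [95.7 -1.3  1.4]
```

Request:
{"name": "play_rows", "arguments": {
  "series": [
    {"dx": 10,"dy": -1,"dz": 1,"roll": 0,"fingers": 1},
    {"dx": 20,"dy": 0,"dz": 0,"roll": 0,"fingers": 1},
    {"dx": 20,"dy": 0,"dz": 0,"roll": 0,"fingers": 1},
    {"dx": 20,"dy": 0,"dz": 0,"roll": 0,"fingers": 1},
    {"dx": 12,"dy": 0,"dz": 0,"roll": 0,"fingers": 1},
    {"dx": 6,"dy": 0,"dz": 0,"roll": 0,"fingers": 1},
    {"dx": 4,"dy": 0,"dz": 0,"roll": 0,"fingers": 1},
    {"dx": 2,"dy": 0,"dz": 0,"roll": 0,"fingers": 1},
    {"dx": 1,"dy": 0,"dz": 0,"roll": 0,"fingers": 1},
    {"dx": 1,"dy": 0,"dz": 0,"roll": 0,"fingers": 1},
    {"dx": 0,"dy": 0,"dz": 0,"roll": 0,"fingers": 1},
    {"dx": 0,"dy": 0,"dz": 0,"roll": 0,"fingers": 1}
  ],
  "grip_force": 40
}}

```text
time_s: 11.6
eef_pos: [0.6085, 0.2358, 0.1964]
orientation: [[0.001, -1.0, 0.001], [0.0, 0.001, 1.0], [-1.0, -0.001, 0.0]]
force: [-0.6, 0.0, 0.0]
grip_width: 0.0292
```

Request:
{"name": "play_rows", "arguments": {
  "series": [
    {"dx": 1,"dy": 0,"dz": 0,"roll": 0,"fingers": 1},
    {"dx": 0,"dy": 0,"dz": 0,"roll": 0,"fingers": 1},
    {"dx": 0,"dy": 0,"dz": 0,"roll": 0,"fingers": 1}
  ],
  "grip_force": 40
}}

```text
time_s: 11.85
eef_pos: [0.6085, 0.2359, 0.1959]
orientation: [[0.001, -1.0, 0.001], [0.0, 0.001, 1.0], [-1.0, -0.001, 0.0]]
force: [-1.2, -1.3, 6.0]
grip_width: 0.0292
```

Request:
{"name": "play_rows", "arguments": {
  "series": [
    {"dx": 0,"dy": 0,"dz": 0,"roll": 0,"fingers": 0},
    {"dx": 0,"dy": 0,"dz": 0,"roll": 0,"fingers": -0.4},
    {"dx": 0,"dy": 0,"dz": 0,"roll": 0,"fingers": -0.4},
    {"dx": 0,"dy": 0,"dz": 0,"roll": 0,"fingers": -0.4},
    {"dx": -10,"dy": 0,"dz": 0,"roll": 0,"fingers": -0.4},
    {"dx": -25,"dy": 0,"dz": 0,"roll": 0,"fingers": -0.4},
    {"dx": -35,"dy": 0,"dz": 0,"roll": 0,"fingers": -0.4},
    {"dx": -35,"dy": 0,"dz": 0,"roll": 0,"fingers": -0.4},
    {"dx": 0,"dy": 8,"dz": -12,"roll": 0,"fingers": -0.4},
    {"dx": 0,"dy": 16,"dz": -25,"roll": 0,"fingers": -0.4},
    {"dx": 0,"dy": 16,"dz": -25,"roll": 0,"fingers": -0.4},
    {"dx": 0,"dy": 16,"dz": -25,"roll": 0,"fingers": -0.4},
    {"dx": 0,"dy": 16,"dz": -25,"roll": 0,"fingers": -0.4},
    {"dx": 0,"dy": 16,"dz": -25,"roll": 0,"fingers": -0.4},
    {"dx": 0,"dy": 16,"dz": -25,"roll": 0,"fingers": -0.4},
    {"dx": 0,"dy": 16,"dz": -25,"roll": 0,"fingers": -0.4},
    {"dx": 0,"dy": 16,"dz": -25,"roll": 0,"fingers": -0.4},
    {"dx": 0,"dy": 16,"dz": -25,"roll": 0,"fingers": -0.4},
    {"dx": 0,"dy": 16,"dz": -25,"roll": 0,"fingers": -0.4},
    {"dx": 0,"dy": 10,"dz": -17,"roll": 0,"fingers": -0.4}
  ],
  "grip_force": 40
}}

```text
time_s: 13.52
eef_pos: [0.4282, -0.0445, 0.3002]
orientation: [[-0.0, -1.0, 0.002], [-0.0, 0.002, 1.0], [-1.0, 0.0, -0.0]]
force: [0.7, -0.2, -0.0]
grip_width: 0.0599
```

Request:
{"name": "play_rows", "arguments": {
  "series": [
    {"dx": 0,"dy": 0,"dz": 0,"roll": 0,"fingers": -0.4},
    {"dx": 0,"dy": 0,"dz": 0,"roll": 0,"fingers": -0.4},
    {"dx": 0,"dy": 0,"dz": 0,"roll": 0,"fingers": -0.4}
  ],
  "grip_force": 40
}}

```text
time_s: 13.77
eef_pos: [0.4304, -0.043, 0.3003]
orientation: [[0.001, -1.0, 0.002], [-0.0, 0.002, 1.0], [-1.0, -0.001, -0.0]]
force: [-0.1, 0.5, 0.2]
grip_width: 0.06
```

```bash
python3 -c "
from h import *
rel(.4301,-.043,.192)
from station import read_camera
for n in ['wrist','top']:
  cv2.imwrite(f'pics/{n}5.png',read_camera(n)['color'][:,:,::-1])
"
```

```text
t 13.7667 p [ 0.4304 -0.043   0.3003] yaw z 89.9 tilt [ 1.4e-03 -1.0e-04 -1.0e+00] w 0.06 F [-0.1  0.5  0.2]
shift mm [108.3   0.5   0. ]
```

View pics/wrist5.png

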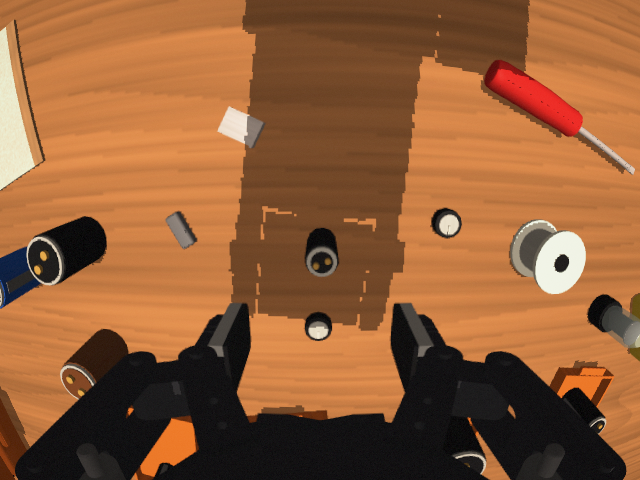

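View pics/top5.png

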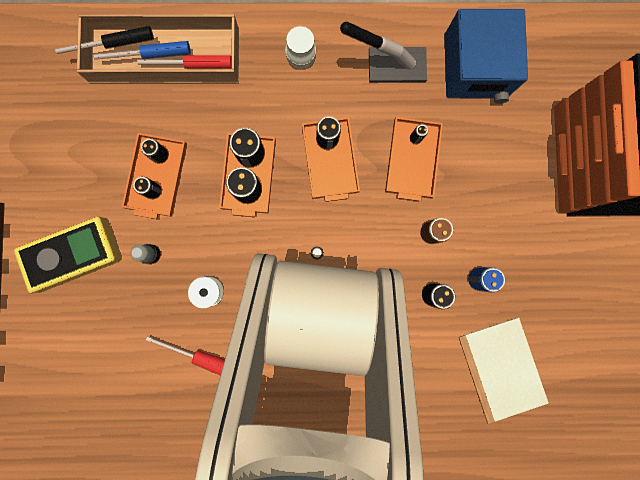

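The medium is upright in the left tray at (145,187). The small cap is centred between the fingers at (321,255) in the wrist view.

Request:
{"name": "play_rows", "arguments": {
  "series": [
    {"dx": 12,"dy": 0,"dz": 0,"roll": 0,"fingers": -0.4},
    {"dx": 22,"dy": 0,"dz": 0,"roll": 0,"fingers": -0.4},
    {"dx": 22,"dy": 0,"dz": 0,"roll": 0,"fingers": -0.4},
    {"dx": 22,"dy": 0,"dz": 0,"roll": 0,"fingers": -0.4},
    {"dx": 18,"dy": 0,"dz": 0,"roll": 0,"fingers": -0.4},
    {"dx": 12,"dy": 0,"dz": 0,"roll": 0,"fingers": -0.4},
    {"dx": 0,"dy": 0,"dz": 0,"roll": 0,"fingers": -0.4},
    {"dx": 0,"dy": 0,"dz": 0,"roll": 0,"fingers": 0.2},
    {"dx": 0,"dy": 0,"dz": 0,"roll": 0,"fingers": 0.6},
    {"dx": 0,"dy": 0,"dz": 0,"roll": 0,"fingers": 1},
    {"dx": 0,"dy": 0,"dz": 0,"roll": 0,"fingers": 1},
    {"dx": 0,"dy": 0,"dz": 0,"roll": 0,"fingers": 1},
    {"dx": 0,"dy": 0,"dz": 0,"roll": 0,"fingers": 1},
    {"dx": 0,"dy": 0,"dz": 0,"roll": 0,"fingers": 1},
    {"dx": 0,"dy": 0,"dz": 0,"roll": 0,"fingers": 1}
  ],
  "grip_force": 40
}}

```text
time_s: 15.12
eef_pos: [0.4304, -0.043, 0.1927]
orientation: [[0.002, -1.0, 0.002], [-0.0, 0.002, 1.0], [-1.0, -0.002, -0.0]]
force: [-0.5, 2.0, 8.0]
grip_width: 0.0209
```

```bash
python3 -c "
from h import *
rel(.634,-.2105,.195)
"
```

```text
t 15.1167 p [ 0.4304 -0.043   0.1927] yaw z 89.91 tilt [ 2.1e-03 -1.0e-04 -1.0e+00] w 0.0209 F [-0.5  2.   8. ]
shift mm [  -1.9 -203.9 -167.2]
```

Request:
{"name": "play_rows", "arguments": {
  "series": [
    {"dx": -10,"dy": 0,"dz": 0,"roll": 0,"fingers": 1},
    {"dx": -25,"dy": 0,"dz": 0,"roll": 0,"fingers": 1},
    {"dx": -35,"dy": 0,"dz": 0,"roll": 0,"fingers": 1},
    {"dx": -30,"dy": 0,"dz": 0,"roll": 0,"fingers": 1},
    {"dx": 0,"dy": -8.5,"dz": -7,"roll": 0,"fingers": 1},
    {"dx": 0,"dy": -17,"dz": -14,"roll": 0,"fingers": 1},
    {"dx": 0,"dy": -17,"dz": -14,"roll": 0,"fingers": 1},
    {"dx": 0,"dy": -17,"dz": -14,"roll": 0,"fingers": 1},
    {"dx": 0,"dy": -17,"dz": -14,"roll": 0,"fingers": 1},
    {"dx": 0,"dy": -17,"dz": -14,"roll": 0,"fingers": 1},
    {"dx": 0,"dy": -17,"dz": -14,"roll": 0,"fingers": 1},
    {"dx": 0,"dy": -17,"dz": -14,"roll": 0,"fingers": 1},
    {"dx": 0,"dy": -17,"dz": -14,"roll": 0,"fingers": 1},
    {"dx": 0,"dy": -17,"dz": -14,"roll": 0,"fingers": 1},
    {"dx": 0,"dy": -17,"dz": -14,"roll": 0,"fingers": 1},
    {"dx": 0,"dy": -17,"dz": -14,"roll": 0,"fingers": 1},
    {"dx": 0,"dy": -8.5,"dz": -7,"roll": 0,"fingers": 1},
    {"dx": 0,"dy": 0,"dz": 0,"roll": 0,"fingers": 1},
    {"dx": 0,"dy": 0,"dz": 0,"roll": 0,"fingers": 1},
    {"dx": 0,"dy": 0,"dz": 0,"roll": 0,"fingers": 1}
  ],
  "grip_force": 40
}}

```text
time_s: 16.78
eef_pos: [0.6328, -0.2109, 0.2915]
orientation: [[-0.001, -1.0, 0.001], [0.001, 0.001, 1.0], [-1.0, 0.002, 0.001]]
force: [-0.3, 0.0, -0.6]
grip_width: 0.0208
```

```bash
python3 -c "
from h import *
rel(.634,-.2105,.1957)
"
```

```text
t 16.7833 p [ 0.6328 -0.2109  0.2915] yaw z 89.93 tilt [-1.5e-03  6.0e-04 -1.0e+00] w 0.0208 F [-0.3  0.  -0.6]
shift mm [95.8 -1.4  0.3]
```

Request:
{"name": "play_rows", "arguments": {
  "series": [
    {"dx": 10,"dy": -1,"dz": 0,"roll": 0,"fingers": 1},
    {"dx": 20,"dy": 0,"dz": 0,"roll": 0,"fingers": 1},
    {"dx": 20,"dy": 0,"dz": 0,"roll": 0,"fingers": 1},
    {"dx": 20,"dy": 0,"dz": 0,"roll": 0,"fingers": 1},
    {"dx": 12,"dy": 0,"dz": 0,"roll": 0,"fingers": 1},
    {"dx": 6,"dy": 0,"dz": 0,"roll": 0,"fingers": 1},
    {"dx": 4,"dy": 0,"dz": 0,"roll": 0,"fingers": 1},
    {"dx": 2,"dy": 0,"dz": 0,"roll": 0,"fingers": 1},
    {"dx": 1,"dy": 0,"dz": 0,"roll": 0,"fingers": 1},
    {"dx": 1,"dy": 0,"dz": 0,"roll": 0,"fingers": 1},
    {"dx": 0,"dy": 0,"dz": 0,"roll": 0,"fingers": 1},
    {"dx": 0,"dy": 0,"dz": 0,"roll": 0,"fingers": 1}
  ],
  "grip_force": 40
}}

```text
time_s: 17.78
eef_pos: [0.6349, -0.2114, 0.1964]
orientation: [[0.001, -1.0, 0.001], [-0.0, 0.001, 1.0], [-1.0, -0.001, -0.0]]
force: [-1.5, 0.4, 0.1]
grip_width: 0.0209
```

Request:
{"name": "play_rows", "arguments": {
  "series": [
    {"dx": 0.5,"dy": 0,"dz": 0,"roll": 0,"fingers": 1},
    {"dx": 0,"dy": 0,"dz": 0,"roll": 0,"fingers": 1},
    {"dx": 0,"dy": 0,"dz": 0,"roll": 0,"fingers": 1}
  ],
  "grip_force": 40
}}

```text
time_s: 18.03
eef_pos: [0.6349, -0.2114, 0.1957]
orientation: [[0.001, -1.0, 0.001], [-0.0, 0.001, 1.0], [-1.0, -0.001, -0.0]]
force: [0.4, 0.1, 3.4]
grip_width: 0.0208
```

Request:
{"name": "play_rows", "arguments": {
  "series": [
    {"dx": 0,"dy": 0,"dz": 0,"roll": 0,"fingers": 0},
    {"dx": 0,"dy": 0,"dz": 0,"roll": 0,"fingers": -0.5},
    {"dx": 0,"dy": 0,"dz": 0,"roll": 0,"fingers": -0.5},
    {"dx": 0,"dy": 0,"dz": 0,"roll": 0,"fingers": -0.5},
    {"dx": -10,"dy": 0,"dz": 0,"roll": 0,"fingers": -0.5},
    {"dx": -25,"dy": 0,"dz": 0,"roll": 0,"fingers": -0.5},
    {"dx": -35,"dy": 0,"dz": 0,"roll": 0,"fingers": -0.5},
    {"dx": -35,"dy": 0,"dz": 0,"roll": 0,"fingers": -0.5},
    {"dx": 0,"dy": 12,"dz": -2,"roll": 0,"fingers": -0.5},
    {"dx": 0,"dy": 23,"dz": -4,"roll": 0,"fingers": -0.5},
    {"dx": 0,"dy": 23,"dz": -4,"roll": 0,"fingers": -0.5},
    {"dx": 0,"dy": 23,"dz": -4,"roll": 0,"fingers": -0.5},
    {"dx": 0,"dy": 23,"dz": -4,"roll": 0,"fingers": -0.5},
    {"dx": 0,"dy": 23,"dz": -4,"roll": 0,"fingers": -0.5},
    {"dx": 0,"dy": 23,"dz": -4,"roll": 0,"fingers": -0.5},
    {"dx": 0,"dy": 23,"dz": -4,"roll": 0,"fingers": -0.5},
    {"dx": 0,"dy": 23,"dz": -2,"roll": 0,"fingers": -0.5},
    {"dx": 0,"dy": 13,"dz": 0,"roll": 0,"fingers": -0.5},
    {"dx": 0,"dy": 0,"dz": 0,"roll": 0,"fingers": -0.5},
    {"dx": 0,"dy": 0,"dz": 0,"roll": 0,"fingers": -0.5}
  ],
  "grip_force": 40
}}

```text
time_s: 19.7
eef_pos: [0.4259, -0.2433, 0.3009]
orientation: [[0.001, -1.0, 0.002], [-0.001, 0.002, 1.0], [-1.0, -0.001, -0.001]]
force: [-0.1, -0.1, 0.6]
grip_width: 0.0642
```

```bash
python3 -c "
from h import *
rel(.4262,-.2432,.192)
from station import read_camera
for n in ['wrist','side']:
  cv2.imwrite(f'pics/{n}6.png',read_camera(n)['color'][:,:,::-1])
rel(.4262,-.2432,.192)
"
```

```text
t 19.7 p [ 0.4259 -0.2433  0.3009] yaw z 89.87 tilt [ 1.3e-03 -6.0e-04 -1.0e+00] w 0.0642 F [-0.1 -0.1  0.6]
shift mm [108.9  -0.2   0.2]
t 19.8 p [ 0.4268 -0.2433  0.3007] yaw z 89.94 tilt [ 1.7e-03 -9.0e-04 -1.0e+00] w 0.0642 F [ 0.1 -0.4  0.2]
shift mm [108.7   0.8   0.2]
```

View pics/wrist6.png

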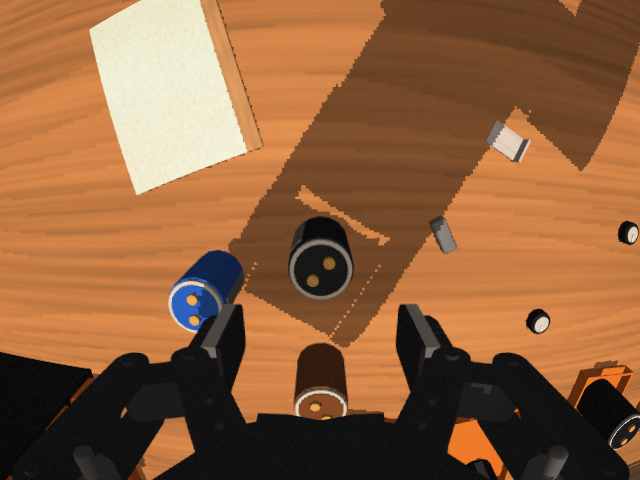

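View pics/side6.png

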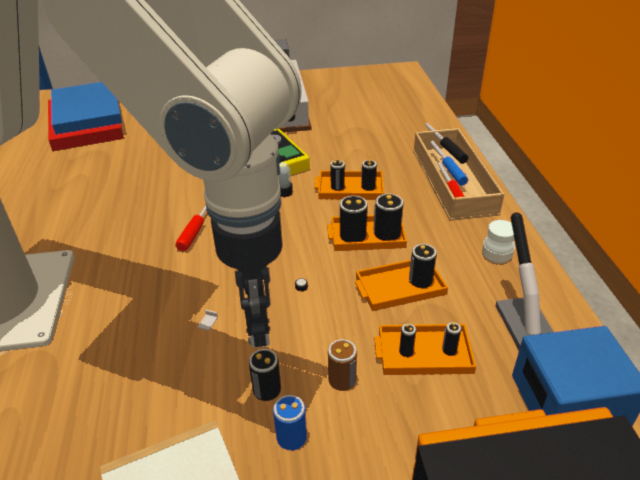

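All three placed caps stand upright in their trays in the side view, the small one at (408,340). The large cap is centred between the fingers at (321,265) in the wrist view, and the blue look-alike is clear of the left finger.

Request:
{"name": "play_rows", "arguments": {
  "series": [
    {"dx": 12,"dy": 1,"dz": 0,"roll": 0,"fingers": -0.5},
    {"dx": 22,"dy": 0,"dz": 0,"roll": 0,"fingers": -0.5},
    {"dx": 22,"dy": 0,"dz": 0,"roll": 0,"fingers": -0.5},
    {"dx": 22,"dy": 0,"dz": 0,"roll": 0,"fingers": -0.5},
    {"dx": 18,"dy": 0,"dz": 0,"roll": 0,"fingers": -0.5},
    {"dx": 12,"dy": 0,"dz": 0,"roll": 0,"fingers": -0.5},
    {"dx": 0,"dy": 0,"dz": 0,"roll": 0,"fingers": -0.5},
    {"dx": 0,"dy": 0,"dz": 0,"roll": 0,"fingers": 0.2},
    {"dx": 0,"dy": 0,"dz": 0,"roll": 0,"fingers": 0.6},
    {"dx": 0,"dy": 0,"dz": 0,"roll": 0,"fingers": 1},
    {"dx": 0,"dy": 0,"dz": 0,"roll": 0,"fingers": 1},
    {"dx": 0,"dy": 0,"dz": 0,"roll": 0,"fingers": 1},
    {"dx": 0,"dy": 0,"dz": 0,"roll": 0,"fingers": 1},
    {"dx": 0,"dy": 0,"dz": 0,"roll": 0,"fingers": 1},
    {"dx": 0,"dy": 0,"dz": 0,"roll": 0,"fingers": 1}
  ],
  "grip_force": 40
}}

```text
time_s: 21.05
eef_pos: [0.425, -0.2433, 0.1931]
orientation: [[0.001, -1.0, 0.001], [-0.001, 0.001, 1.0], [-1.0, -0.001, -0.001]]
force: [-0.2, 1.2, 6.2]
grip_width: 0.0393
```

```bash
python3 -c "
from h import *
rel(.634,-.0745,.195)
"
```

```text
t 21.05 p [ 0.425  -0.2433  0.1931] yaw z 89.92 tilt [ 1.4e-03 -8.0e-04 -1.0e+00] w 0.0393 F [-0.2  1.2  6.2]
shift mm [  -1.8 -208.8  169.1]
```

Request:
{"name": "play_rows", "arguments": {
  "series": [
    {"dx": -10,"dy": 0,"dz": 0,"roll": 0,"fingers": 1},
    {"dx": -25,"dy": 0,"dz": 0,"roll": 0,"fingers": 1},
    {"dx": -35,"dy": 0,"dz": 0,"roll": 0,"fingers": 1},
    {"dx": -30,"dy": 0,"dz": 0,"roll": 0,"fingers": 1},
    {"dx": 0,"dy": -9,"dz": 7,"roll": 0,"fingers": 1},
    {"dx": 0,"dy": -17,"dz": 14,"roll": 0,"fingers": 1},
    {"dx": 0,"dy": -17,"dz": 14,"roll": 0,"fingers": 1},
    {"dx": 0,"dy": -17,"dz": 14,"roll": 0,"fingers": 1},
    {"dx": 0,"dy": -18,"dz": 14,"roll": 0,"fingers": 1},
    {"dx": 0,"dy": -18,"dz": 14,"roll": 0,"fingers": 1},
    {"dx": 0,"dy": -18,"dz": 14,"roll": 0,"fingers": 1},
    {"dx": 0,"dy": -17,"dz": 14,"roll": 0,"fingers": 1},
    {"dx": 0,"dy": -17,"dz": 14,"roll": 0,"fingers": 1},
    {"dx": 0,"dy": -17,"dz": 14,"roll": 0,"fingers": 1},
    {"dx": 0,"dy": -17,"dz": 14,"roll": 0,"fingers": 1},
    {"dx": 0,"dy": -17,"dz": 14,"roll": 0,"fingers": 1},
    {"dx": 0,"dy": -9,"dz": 8,"roll": 0,"fingers": 1},
    {"dx": 0,"dy": 0,"dz": 0,"roll": 0,"fingers": 1},
    {"dx": 0,"dy": 0,"dz": 0,"roll": 0,"fingers": 1},
    {"dx": 0,"dy": 0,"dz": 0,"roll": 0,"fingers": 1}
  ],
  "grip_force": 40
}}

```text
time_s: 22.72
eef_pos: [0.632, -0.0746, 0.2918]
orientation: [[-0.002, -1.0, 0.001], [-0.0, 0.001, 1.0], [-1.0, 0.002, -0.0]]
force: [-0.1, -0.9, -1.2]
grip_width: 0.039
```

```bash
python3 -c "
from h import *
rel(.633,-.0745,.196)
"
```

```text
t 22.7167 p [ 0.632  -0.0746  0.2918] yaw z 89.92 tilt [-0.0017 -0.     -1.    ] w 0.039 F [-0.1 -0.9 -1.2]
shift mm [95.8 -1.2  0.1]
```

Request:
{"name": "play_rows", "arguments": {
  "series": [
    {"dx": 10,"dy": -1,"dz": 0,"roll": 0,"fingers": 1},
    {"dx": 20,"dy": 0,"dz": 0,"roll": 0,"fingers": 1},
    {"dx": 20,"dy": 0,"dz": 0,"roll": 0,"fingers": 1},
    {"dx": 20,"dy": 0,"dz": 0,"roll": 0,"fingers": 1},
    {"dx": 12,"dy": 0,"dz": 0,"roll": 0,"fingers": 1},
    {"dx": 6,"dy": 0,"dz": 0,"roll": 0,"fingers": 1},
    {"dx": 4,"dy": 0,"dz": 0,"roll": 0,"fingers": 1},
    {"dx": 2,"dy": 0,"dz": 0,"roll": 0,"fingers": 1},
    {"dx": 1,"dy": 0,"dz": 0,"roll": 0,"fingers": 1},
    {"dx": 1,"dy": 0,"dz": 0,"roll": 0,"fingers": 1},
    {"dx": 0,"dy": 0,"dz": 0,"roll": 0,"fingers": 1},
    {"dx": 0,"dy": 0,"dz": 0,"roll": 0,"fingers": 1}
  ],
  "grip_force": 40
}}

```text
time_s: 23.72
eef_pos: [0.6341, -0.0743, 0.1969]
orientation: [[0.001, -1.0, 0.001], [-0.0, 0.001, 1.0], [-1.0, -0.001, -0.0]]
force: [-0.3, 0.6, -1.3]
grip_width: 0.0389
```

Request:
{"name": "play_rows", "arguments": {
  "series": [
    {"dx": 0.5,"dy": 0,"dz": 0,"roll": 0,"fingers": 1},
    {"dx": 0,"dy": 0,"dz": 0,"roll": 0,"fingers": 1},
    {"dx": 0,"dy": 0,"dz": 0,"roll": 0,"fingers": 1}
  ],
  "grip_force": 40
}}

```text
time_s: 23.97
eef_pos: [0.634, -0.0743, 0.1961]
orientation: [[0.001, -1.0, 0.001], [-0.0, 0.001, 1.0], [-1.0, -0.001, -0.0]]
force: [-0.8, 1.0, 0.8]
grip_width: 0.039
```

Request:
{"name": "play_rows", "arguments": {
  "series": [
    {"dx": 0,"dy": 0,"dz": 0,"roll": 0,"fingers": 0},
    {"dx": 0,"dy": 0,"dz": 0,"roll": 0,"fingers": -0.5},
    {"dx": 0,"dy": 0,"dz": 0,"roll": 0,"fingers": -0.5},
    {"dx": 0,"dy": 0,"dz": 0,"roll": 0,"fingers": -0.5},
    {"dx": -10,"dy": 0,"dz": 0,"roll": 0,"fingers": -0.5},
    {"dx": -25,"dy": 0,"dz": 0,"roll": 0,"fingers": -0.5},
    {"dx": -35,"dy": 0,"dz": 0,"roll": 0,"fingers": -0.5},
    {"dx": -35,"dy": 0,"dz": 0,"roll": 0,"fingers": -0.5},
    {"dx": -35,"dy": 10,"dz": 0,"roll": 0,"fingers": -0.5},
    {"dx": 0,"dy": 25,"dz": 0,"roll": 0,"fingers": -0.5},
    {"dx": 0,"dy": 25,"dz": 0,"roll": 0,"fingers": -0.5},
    {"dx": 0,"dy": 25,"dz": 0,"roll": 0,"fingers": -0.5},
    {"dx": 0,"dy": 25,"dz": 0,"roll": 0,"fingers": -0.5},
    {"dx": 0,"dy": 25,"dz": 0,"roll": 0,"fingers": -0.5},
    {"dx": 0,"dy": 25,"dz": 0,"roll": 0,"fingers": -0.5},
    {"dx": 0,"dy": 25,"dz": 0,"roll": 0,"fingers": -0.5},
    {"dx": 0,"dy": 10,"dz": 0,"roll": 0,"fingers": -0.5},
    {"dx": 0,"dy": 0,"dz": 0,"roll": 0,"fingers": -0.5},
    {"dx": 0,"dy": 0,"dz": 0,"roll": 0,"fingers": -0.5},
    {"dx": 0,"dy": 0,"dz": 0,"roll": 0,"fingers": -0.5}
  ],
  "grip_force": 40
}}

```text
time_s: 25.63
eef_pos: [0.4404, -0.0743, 0.3364]
orientation: [[0.003, -1.0, 0.001], [-0.0, 0.001, 1.0], [-1.0, -0.003, -0.0]]
force: [0.2, -0.1, -0.6]
grip_width: 0.0641
```

```bash
python3 - <<'E'
from h import *
from station import read_camera
C={n:read_camera(n) for n in ['top','side']}
for n in C: cv2.imwrite(f'pics/{n}7.png',C[n]['color'][:,:,::-1])
W=cloud(C['top']).reshape(-1,3)
T={"G":((.6345,.0716,-.0965),(.6103,.0738),.075),"M":((.6335,.2305,-.1856),(.6085,.2359),.059),"S":((.6601,-.2147,-.1465),(.635,-.2114),.053),"L":((.6603,-.0712,.1287),(.634,-.0743),.067)}
for k,((cx,cy,a),p,z) in T.items():
    m=(np.hypot(W[:,0]-p[0],W[:,1]-p[1])<.033)&(abs(W[:,2]-z)<.0035)
    q=W[m]; c,r=cv2.minEnclosingCircle(q[:,:2].astype(np.float32))
    d=np.array(c)-[cx,cy];R=np.array([[np.cos(a),-np.sin(a)],[np.sin(a),np.cos(a)]])
    A=np.c_[q[:,:2]-q[:,:2].mean(0),np.ones(len(q))];co=np.linalg.lstsq(A,q[:,2],rcond=None)[0]
    print(k,np.round(c,4),"d",round(2*r,4),"top z",np.median(q[:,2]).round(4),"local",(d@R).round(4),"slope",co[:2].round(3))
for k,p,z in [("tube",(.4997,.2361),.0655),("spool",(.4351,.1379),.0421)]:
    m=(np.hypot(W[:,0]-p[0],W[:,1]-p[1])<.035)&(abs(W[:,2]-z)<.004)
    c,r=cv2.minEnclosingCircle(W[m][:,:2].astype(np.float32)); print(k,np.round(c,4),p)
E
```

```text
G [0.6089 0.0725] d 0.0492 top z 0.075 local [-0.0255 -0.0015] slope [0.007 0.008]
M [0.6084 0.2342] d 0.0298 top z 0.0588 local [-0.0253 -0.001 ] slope [0.017 0.016]
S [ 0.6342 -0.2112] d 0.021 top z 0.053 local [-0.0261 -0.0004] slope [ 0.01  -0.062]
L [ 0.6338 -0.0755] d 0.0395 top z 0.0671 local [-0.0269 -0.0008] slope [0.005 0.009]
tube [0.4989 0.2371] (0.4997, 0.2361)
spool [0.4356 0.1379] (0.4351, 0.1379)
```

View pics/top7.png

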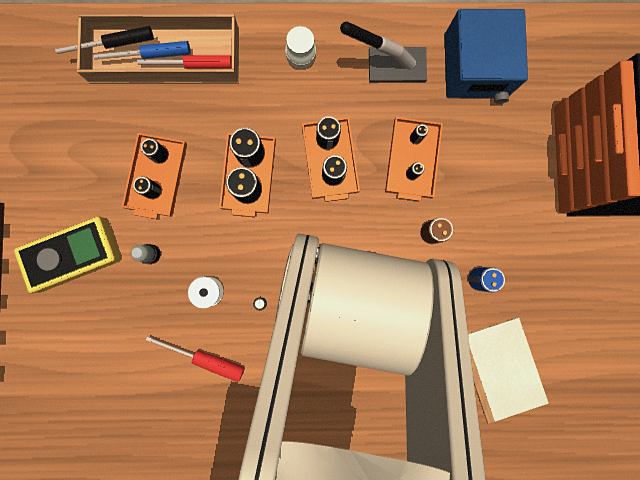

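View pics/side7.png

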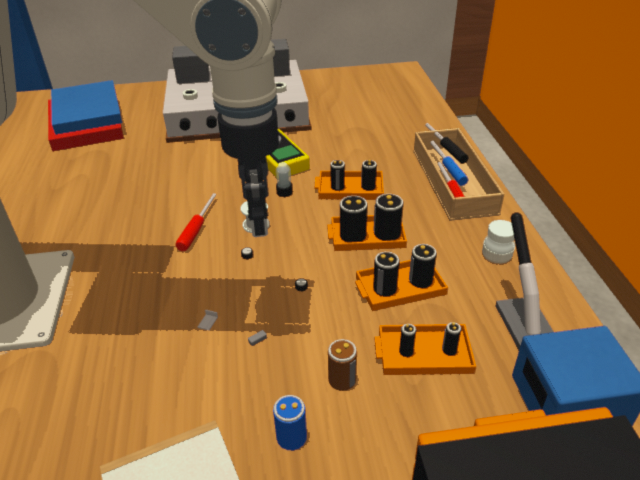

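All four caps stand in their trays in front of the samples: top view medium (145,187), giant (243,185), large (334,169), small (417,170). The tube and spool have not moved, and the arm is clear, so I'm handing in.

```bash
python3 -c "
from station import finish_job
print(finish_job())"
```

```text
the job is handed in; nothing more can be done
None
```

I placed all four black capacitors in the trays with the matching samples and handed the job in at about 26 s of the 102 s allowed. Each was set down until the wrist force showed contact with the tray floor, then released. `finish_job` gives no verdict, so what follows rests on my own last checks.

| Capacitor | x in tray frame (mm) | y in tray frame (mm) | Top height (mm) | Expected top, 3 mm floor + height (mm) |
|---|---|---|---|---|
| Small | -26 | 0 | 53.0 | 53 |
| Medium | -25 | -1 | 58.8 | 59 |
| Large | -27 | -1 | 67.1 | 67 |
| Giant | -26 | -2 | 75.0 | 75 |

- **Position and tilt:** all four are well inside the position limits. The top faces of three measured level to within about 0.02 rad. The small one read 0.06 rad, from a face of only about 120 pixels, which is still under the 0.12 limit; it looks upright in both views.
- **Bystanders:** the radio tube and the solder spool each measured within about 1.3 mm of where they started, which is within measurement noise. The blue and brown look-alikes were left alone.
- **Failed or disagreed:** my first move call was refused because the rows did not have all five keys, and nothing moved. The tray outlines fitted from the image and the sample positions differed by 1–2 mm, so I aimed between them.

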